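# Sort the toys and punches into their trays

### The job

Sort the four things lying loose on the table to the right of the three grey trays: put each into the tray that already holds one of its own kind (toy lorry, toy saloon car, letter punch). Set each down without dropping it, the cars on their wheels and the punches lying flat, directly on the tray's floor with nothing lying on anything else, and do not shift the things that are already in the trays.

Things in the scene. Friction and masses are not known exactly. Their poses are not given: they have to be found in the camera images.
- tray_1: tray for toy lorries; fixed, open, grey metal, 170 (x) x 130 (y) mm, one of three alike; origin: centre of its underside; floor 4 mm above that, 162 x 122 mm inside; rim top 17 mm above the origin, walls 4 mm; its -x end, with a paper label, faces roughly to the robot. Holds kept_lorry across it (along the tray's y), about 50 mm from the middle toward +x; the rest of the floor is empty
- tray_2: tray for toy saloons; fixed, open, grey metal, 170 (x) x 130 (y) mm, one of three alike; origin: centre of its underside; floor 4 mm above that, 162 x 122 mm inside; rim top 17 mm above the origin, walls 4 mm; its -x end, with a paper label, faces roughly to the robot. Holds kept_saloon across it (along the tray's y), about 50 mm from the middle toward +x; the rest of the floor is empty
- tray_3: tray for letter punches; fixed, open, grey metal, 170 (x) x 130 (y) mm, one of three alike; origin: centre of its underside; floor 4 mm above that, 162 x 122 mm inside; rim top 17 mm above the origin, walls 4 mm; its -x end, with a paper label, faces roughly to the robot. Holds kept_punch across it (along the tray's y), about 50 mm from the middle toward +x; the rest of the floor is empty
- kept_lorry: toy lorry with pink cab and white box body, 69 x 30 x 26 mm; origin at the centre of its underside, x along its length, y across, z up; standing on its wheels, to be gripped across its width; loose, stays where it is in tray_1, to show what belongs there
- kept_saloon: blue toy saloon car, 69 x 29 x 21 mm; origin at the centre of its underside, x along its length, y across, z up; standing on its wheels, to be gripped across its width; loose, stays where it is in tray_2, to show what belongs there
- kept_punch: letter punch, a plain dark square steel bar 66 x 8 x 8 mm; origin at the centre of its underside, x along its length, z up; loose, stays where it is in tray_3, to show what belongs there
- lorry: loose toy lorry with blue cab and yellow box body, 72 x 29 x 28 mm, on the table; origin at the centre of its underside, x along its length, y across, z up; standing on its wheels, to be gripped across its width
- saloon: loose orange toy saloon car, 66 x 31 x 20 mm, on the table; origin at the centre of its underside, x along its length, y across, z up; standing on its wheels, to be gripped across its width
- punch_1: letter punch, a plain dark square steel bar 66 x 8 x 8 mm; origin at the centre of its underside, x along its length, z up; lies loose on the table; looks the same as punch_2
- punch_2: letter punch, a plain dark square steel bar 66 x 8 x 8 mm; origin at the centre of its underside, x along its length, z up; lies loose on the table; looks the same as punch_1

How it is judged:
At the end, for the whole second after the job is handed in: Lorry, saloon and both punches are in the tray of their kind, origin within 78 mm along and 58 mm across of its centre and under 10 mm above its underside (on its floor), cars upright and punches level within 0.12 rad, all at rest; the three things kept in the trays likewise (x of lorry in the frame of tray_1 between -0.078 and 0.078 m and y of lorry in the frame of tray_1 between -0.058 and 0.058 m and z of lorry in the frame of tray_1 between 0 and 0.01 m and linear speed of each of lorry, saloon, punch_1, punch_2, kept_lorry, kept_saloon, kept_punch below 0.02 m/s and angular speed of each of lorry, saloon, punch_1, punch_2, kept_lorry, kept_saloon, kept_punch below 0.2 rad/s and angle between each of lorry, saloon, kept_lorry, kept_saloon's own z axis and vertical below 0.12 rad and x of saloon in the frame of tray_2 between -0.078 and 0.078 m and y of saloon in the frame of tray_2 between -0.058 and 0.058 m and z of saloon in the frame of tray_2 between 0 and 0.01 m and x of punch_1 in the frame of tray_3 between -0.078 and 0.078 m and y of punch_1 in the frame of tray_3 between -0.058 and 0.058 m and z of punch_1 in the frame of tray_3 between 0 and 0.01 m and angle between punch_1's own x axis and vertical between 1.45 and 1.69 rad and x of punch_2 in the frame of tray_3 between -0.078 and 0.078 m and y of punch_2 in the frame of tray_3 between -0.058 and 0.058 m and z of punch_2 in the frame of tray_3 between 0 and 0.01 m and angle between punch_2's own x axis and vertical between 1.45 and 1.69 rad and x of kept_lorry in the frame of tray_1 between -0.078 and 0.078 m and y of kept_lorry in the frame of tray_1 between -0.058 and 0.058 m and z of kept_lorry in the frame of tray_1 between 0 and 0.01 m and x of kept_saloon in the frame of tray_2 between -0.078 and 0.078 m and y of kept_saloon in the frame of tray_2 between -0.058 and 0.058 m and z of kept_saloon in the frame of tray_2 between 0 and 0.01 m and x of kept_punch in the frame of tray_3 between -0.078 and 0.078 m and y of kept_punch in the frame of tray_3 between -0.058 and 0.058 m and z of kept_punch in the frame of tray_3 between 0 and 0.01 m and angle between kept_punch's own x axis and vertical between 1.45 and 1.69 rad); the robot touches nothing.
It fails at once if a thing that was already in a tray is shifted by more than 15 mm (distance of any of kept_lorry, kept_saloon, kept_punch from where it was at the start of the episode above 0.015 m).
It fails at once if one of the four things is dropped (moves faster than 0.7 m/s, a fall of about 25 mm, while the fingers do not touch it) ((linear speed of lorry above 0.7 m/s and contact force between the fingers and lorry below 0.05 N) or (linear speed of saloon above 0.7 m/s and contact force between the fingers and saloon below 0.05 N) or (linear speed of punch_1 above 0.7 m/s and contact force between the fingers and punch_1 below 0.05 N) or (linear speed of punch_2 above 0.7 m/s and contact force between the fingers and punch_2 below 0.05 N)).
It also fails if it takes over 88 s, if anything falls off the work surface, if the arm or the gripper's body presses on something with over 40 N, if the wrist force passes 120 N, or if a joint passes its speed limit or range.

### The arm

A 6-joint arm with a two-finger parallel gripper is mounted at the origin on a cart in front of the work surface, level with it; the furniture and walls round the work are solid. World frame = base frame: x ahead of the robot, y to its left, z up, the work surface at z = 0. Lengths are in m, angles in rad, forces in N, time in s.
With the tool pointing down it reaches from about 0.375 to 0.925 m from the base axis. Payload 5.7 kg.
Tool frame: the origin (TCP) lies on the centre line of the jaws, within the pads' length; the fingertips stand 17 mm ahead of it and the grasp point (between the pads) lies 2 mm behind it; z points along the fingers, y is the line along which they close (so a half turn about z gives the same grasp; the last joint's range is limited). The gripper opens to 85 mm and grips with 20 to 120 N. Pads are 22 mm wide; open, the fingers measure 114 mm over their backs; the gripper's body (76 mm by 85 mm) begins 54 mm behind the grasp point. The pads swing forward as they close: fully open they stand 13 mm farther back than shut.
Start: joints at [1.112, 0.359, 1.51, -0, 1.272, -0.115], TCP at [0.202, 0.565, 0.218] pointing down, gripper open.
Joint ranges: [-2.97, 2.97], [-1.01, 2.36], [0.21, 2.38], [-0.96, 4.11], [0.2, 2.71], [-2.98, 2.98]. Speed limits (rad/s): [2.39, 2.39, 3.14, 3.14, 3.14, 3.14].

### API

Orientations are given as a unit quaternion [x, y, z, w].
In Python, from bench import get_state, get_image, camera_info, sign_off gives the robot as it stands.
- The arm moves only by the tool drive_tool, never from a script. Its argument "rows" is a list of rows, each a list of 7 numbers: the shift along the world's x, y, z in units of 0.6 m (1.0 is 0.6 m), then the turn, a rotation vector about the world's x, y, z in units of 360 degrees (1.0 is 360 degrees), then the opening, from 0 (shut) to 1 (fully open). In form: [[tx, ty, tz, ax, ay, az, hand], ...]. A call has 1 to 8 rows; each row is the pose to reach, as a shift and turn from the pose commanded when the call began, turning the shorter way round; what a row does not reach only later rows make up. A row lasts 1/8 s, in which the tool goes at most 62.5 mm and 10.7 degrees, less where a joint would pass 70% of its speed; a pose out of reach is approached as far as the arm can. A call with a number of a shift or a turn outside -1 to 1 is refused whole. A call with a gripper value outside its range is refused whole. The fingers move at their own pace and stop on an object; "squeeze" is the grip in N (left out, the last holds). Time passes only in rows, so rows that repeat a pose let the fingers close. It gives the time, the measured TCP pose, the force, the opening and the grip force at its end, in the units of the state.
- get_state(): the state, without advancing time (a new reading comes with each control period).
- get_image(name): name is "scene" or "top" or "wrist"; returns the picture (420x560x3 uint8, red, green, blue); there is no depth.
- camera_info(name): a dict with "fx", "fy", "cx", "cy" (pixels), "R" (3x3) and "t" (3): a world point X has camera coordinates R X + t; the wrist camera has in their place "tool_from_camera" (4x4, takes a point from camera to tool coordinates, whose origin is the TCP and whose axes are the flange's). Camera axes: x right, y down, z forward; pixel columns grow to the right and rows downward; lengths in m; the calibration is good to about 2 mm. A picture is of the moment at which its call begins: read the wrist's pose just before it. camera_info takes no time and is no camera call.
- sign_off(): hands the job in; it is judged then, once.
The state is a dict: "time": time; "joint_positions": joint angles; "dq": joint speeds; "joint_torque": joint torques, N m; "position": TCP position; "ee_rot": TCP orientation; "contact_force": force on the tool from outside, world axes, zero at the start; "wrist_torque": the same for the moment, N m; "grip_width": opening from 0.0 (shut) to 1.0 (fully open); "grasp_force": force on a finger pad.
Only numpy, scipy, OpenCV 4.12 (cv2) and the standard library are available. Lean on these libraries where they do the work, as an engineer would, in place of code of your own. Each camera call takes 0.05 s, during which the arm holds its last target. There are 200 camera calls.

## Working session

There is one attempt and no reset: what is moved stays moved. The work goes in short steps, Python scripts to look and compute and a tool call to move; the robot and the scene stay as the last step left them, time stands still between calls to the robot, and variables do not carry over. Pictures are saved under pics/ and viewed, at most 14 in all, crops included, and the job is handed in when it is done.

Besides the shell and the picture viewer there is one more tool, called after "Emit:" as name([rows], argument=value, ...), one row to a line, values as JSON. drive_tool: Moves the arm, as the interface text tells. Shifts and turns lie within -1 to 1; 1 stands for 0.6 m of shift or 360 degrees of turn. Its arguments: {"type":"object","properties":{"rows":{"type":"array"},"squeeze":{"type":"number"}},"required":["rows"]}

```bash
mkdir -p pics; python3 - <<'E'
from bench import *
import cv2,numpy as np
for n in("top","scene"):
    cv2.imwrite(f"pics/{n}0.png",get_image(n)[:,:,::-1]); c=camera_info(n)
    R=np.array(c["R"]);print(n,c["fx"],c["cx"],c["cy"],(-R.T@np.array(c["t"])).round(3),R.round(2).tolist())
print(camera_info("wrist"));print(get_state())
E
```

```text
top 491.50023200295124 276.333575241546 203.49145487743314 [0.273 0.046 1.131] [[-0.06, -1.0, 0.0], [-0.97, 0.06, -0.24], [0.24, -0.02, -0.97]]
scene 396.02761898713584 278.71907345173224 196.99847923782048 [-0.217 -0.45   0.771] [[0.55, -0.83, -0.02], [-0.53, -0.33, -0.78], [0.64, 0.44, -0.63]]
{'fx': 325.58682588462005, 'fy': 325.58682588462005, 'cx': 276.03440031095215, 'cy': 212.23472442756753, 'tool_from_camera': array([[-1.66681261e-03, -9.49137593e-01, -3.14857191e-01,
         8.00149865e-02],
       [ 9.99998610e-01, -1.59699677e-03, -4.79711520e-04,
         1.22677465e-03],
       [-4.75136802e-05, -3.14857552e-01,  9.49138936e-01,
        -1.55555920e-01],
       [ 0.00000000e+00,  0.00000000e+00,  0.00000000e+00,
         1.00000000e+00]])}
{'time': 0.1, 'joint_positions': array([ 1.11187559e+00,  3.59441312e-01,  1.51135016e+00, -6.96488514e-06,
        1.27250609e+00, -1.15087021e-01]), 'dq': array([-7.22908937e-05, -8.56559574e-04, -2.11675057e-03, -1.33646325e-03,
        3.07243709e-04,  7.50731075e-04]), 'joint_torque': array([ 2.86060085e-04, -5.28649127e+01, -2.79354143e+01, -1.89022257e-04,
        5.10882412e-03, -1.00925945e-05]), 'position': array([0.20197113, 0.56429273, 0.21752283]), 'ee_rot': array([ 1.71070189e-01,  9.85258476e-01, -8.18526024e-04, -2.38120509e-04]), 'contact_force': array([-0.49724541,  0.1634995 , -0.59451911]), 'wrist_torque': array([ 0.00829321, -0.02827673,  0.0157437 ]), 'grasp_force': 0.0, 'grip_width': 1.0000924572041798}
```

View pics/top0.png

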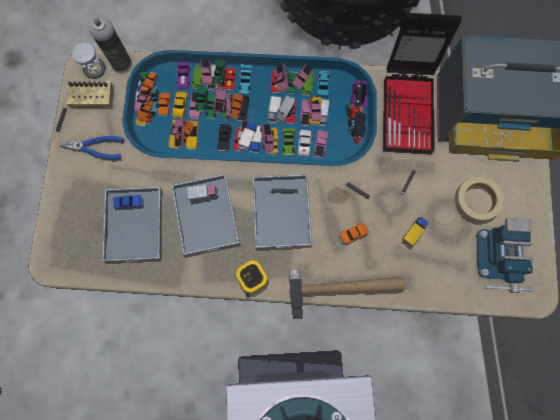

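View pics/scene0.png

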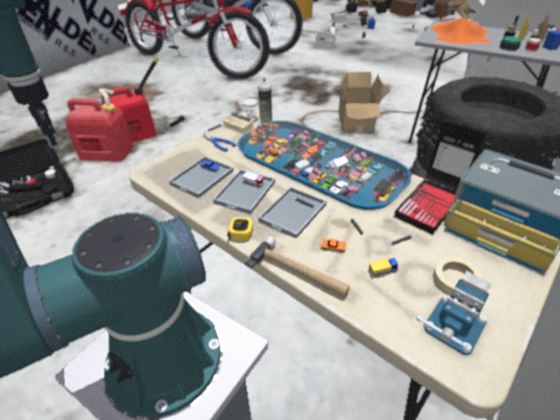

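The top view shows, from left to right, tray_2 with the blue saloon at (133,225), tray_1 with the pink lorry at (206,215) and tray_3 with the punch at (282,212). The loose things are the orange saloon (354,233), the yellow/blue lorry (415,232) and the punches (357,190) and (408,182). The scene view agrees. Next I'll measure roughly from both fixed cameras.

```bash
cat > h.py <<'E'
from bench import *
import cv2,numpy as np
from scipy.spatial.transform import Rotation as Ro
def cam(n,st=None):
    c=camera_info(n); K=np.array([[c["fx"],0,c["cx"]],[0,c["fy"],c["cy"]],[0,0,1]])
    if n=="wrist":
        T=np.eye(4);T[:3,:3]=Ro.from_quat(st["ee_rot"]).as_matrix();T[:3,3]=st["position"]
        M=T@np.array(c["tool_from_camera"]); return K,M[:3,:3],M[:3,3]
    R=np.array(c["R"]); return K,R.T,-R.T@np.array(c["t"])
def rays(C,uv):
    K,R,o=C; uv=np.atleast_2d(np.asarray(uv,float))
    d=np.c_[uv,np.ones(len(uv))]@np.linalg.inv(K).T@R.T
    return o,d
def onz(C,uv,z):
    o,d=rays(C,uv); return o+d*((z-o[2])/d[:,2])[:,None]
def proj(C,X):
    K,R,o=C; p=(np.atleast_2d(X)-o)@R@K.T; return p[:,:2]/p[:,2:]
def tri(C1,u1,C2,u2):
    o1,d1=rays(C1,u1);o2,d2=rays(C2,u2);d1=d1[0];d2=d2[0]
    s=np.linalg.lstsq(np.c_[d1,-d2],o2-o1,rcond=None)[0]
    a=o1+d1*s[0];b=o2+d2*s[1]; return (a+b)/2,np.linalg.norm(a-b)
def mask(im,kind):
    h=cv2.cvtColor(im,cv2.COLOR_RGB2HSV).astype(int);H,S,V=h[...,0],h[...,1],h[...,2]
    m={"orange":(H>=3)&(H<=16)&(S>170)&(V>110),"yellow":(H>=19)&(H<=32)&(S>140)&(V>110),
       "lorry":((H>=19)&(H<=32)&(S>140)&(V>110))|((H>100)&(H<130)&(S>100)),
       "dark":(V<85),"grey":(S<75)&(H>85)&(V>95)&(V<215)}[kind]
    return cv2.morphologyEx(m.astype(np.uint8),cv2.MORPH_CLOSE,np.ones((3,3)))
def blobs(im,kind,roi=None,amin=20):
    m=mask(im,kind)
    if roi: x0,y0,x1,y1=roi; k=np.zeros_like(m);k[y0:y1,x0:x1]=1;m=m*k
    cs=cv2.findContours(m,cv2.RETR_EXTERNAL,cv2.CHAIN_APPROX_NONE)[0]
    out=[]
    for c in cs:
        M=cv2.moments(c)
        if cv2.contourArea(c)>=amin: out.append((cv2.contourArea(c),np.array([M["m10"]/M["m00"],M["m01"]/M["m00"]]),c))
    return sorted(out,key=lambda t:-t[0])
def rect(C,c,z):
    P=onz(C,c.reshape(-1,2),z)[:,:2]; r=cv2.minAreaRect((P*1000).astype(np.float32))
    (x,y),(w,h),a=r
    if w<h: w,h,a=h,w,a+90
    return np.round([x,y,w,h,(a+90)%180-90],1)
E
python3 - <<'E'
from h import *
t=cv2.imread("pics/top0.png")[:,:,::-1];s=cv2.imread("pics/scene0.png")[:,:,::-1]
Ct,Cs=cam("top"),cam("scene")
for k,rt,rs,z in(("orange",(320,205,380,260),(310,225,360,260),.01),("lorry",(395,205,440,255),(360,250,410,285),.02),("dark",(335,175,378,205),(340,210,372,240),.008),("dark",(395,165,420,200),(380,228,418,250),.008)):
    A=blobs(t,k,rt);B=blobs(s,k,rs)
    print(k,[(a[0],a[1].round(1),rect(Ct,a[2],z)) for a in A][:2],len(B),B and A and tri(Ct,A[0][1],Cs,B[0][1]))
for A in blobs(t,"grey",(95,165,320,270),800)[:5]: print(A[0],A[1],rect(Ct,A[2],.012))
E
```

```text
orange [(221.0, array([354.4, 232.3]), array([ 467. , -149.6,   61.2,   27.2,  -68.3]))] 1 (array([ 0.46840621, -0.15120833,  0.0061481 ]), np.float64(0.0008377471983379324))
lorry [(295.0, array([415.4, 230.8]), array([ 462.8, -290.8,   67.3,   27.7,  -42.1]))] 1 (array([ 0.46316747, -0.2918245 ,  0.01424084]), np.float64(0.001491260378253534))
dark [(74.0, array([357.3, 190.2]), array([ 569.1, -167.4,   60. ,    9.5,   53.1]))] 0 []
dark [(42.0, array([408.4, 180.5]), array([ 585.2, -291. ,   59.9,    6.9,  -33.3]))] 0 []
3991.5 [131.10029646 223.76871686] [518.1 364.5 174.3 131.8  -0.7]
3942.5 [204.32559713 214.22316635] [531.6 194.6 174.2 132.1   8.6]
3881.0 [281.17078932 210.96547282] [529.4  15.7 172.7 131.   -0.7]
```

Emit:
drive_tool([
  [0.42,-0.6,0,0,0,-0.125,1],
  [0.42,-0.6,0,0,0,-0.125,1],
  [0.42,-0.6,0,0,0,-0.125,1],
  [0.42,-0.6,0,0,0,-0.125,1],
  [0.42,-0.6,0,0,0,-0.125,1],
  [0.42,-0.6,0,0,0,-0.125,1],
  [0.42,-0.6,0,0,0,-0.125,1],
  [0.42,-0.6,0,0,0,-0.125,1],
])

```text
time: 1.1
position: [0.4566, 0.2015, 0.2181]
ee_rot: [0.537, 0.843, -0.0, 0.001]
contact_force: [0.3, 0.5, -0.7]
grip_width: 1.003
grasp_force: 0.0
```

Emit:
drive_tool([
  [0.05,-0.67,0,0,0,-0.125,1],
  [0.05,-0.67,0,0,0,-0.125,1],
  [0.05,-0.67,0,0,0,-0.125,1],
  [0.05,-0.67,0,0,0,-0.125,1],
  [0.05,-0.67,0,0,0,-0.125,1],
  [0.05,-0.67,0,0,0,-0.125,1],
  [0.05,-0.67,0,0,0,-0.125,1],
  [0.05,-0.67,0,0,0,-0.125,1],
])

```text
time: 2.1
position: [0.4844, -0.1979, 0.2179]
ee_rot: [0.818, 0.575, -0.0, -0.0]
contact_force: [-0.1, 1.0, 0.2]
grip_width: 1.001
grasp_force: 0.0
```

```bash
python3 - <<'E'
from h import *
import pickle
s=get_state();im=get_image("wrist");cv2.imwrite("pics/w1.png",im[:,:,::-1]);pickle.dump(s,open("pics/w1.pkl","wb"))
print(s["position"],s["ee_rot"],s["joint_positions"].round(2))
C=cam("wrist",s)
for P in((.467,-.15,.01),(.463,-.291,.014),(.569,-.167,.008),(.585,-.291,.008)):print(proj(C,P))
E
```

```text
[ 0.4844239  -0.19785149  0.21788084] [ 8.18254168e-01  5.74856517e-01 -1.40703918e-05 -3.17038888e-04] [-0.52  0.25  1.67  0.    1.22 -0.17]
[[245.76435204 145.537649  ]]
[[285.00353538 257.31506655]]
[[338.81051357 127.85500387]]
[[381.07316474 223.62730374]]
```

View pics/w1.png

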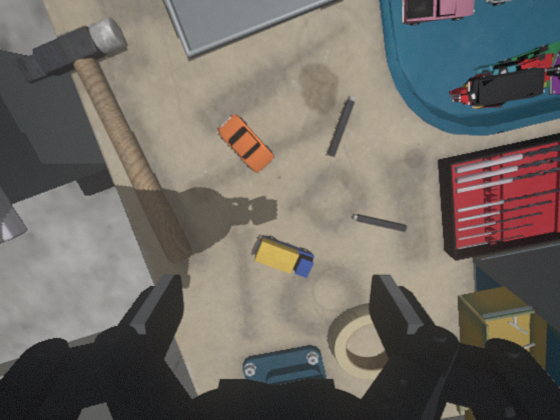

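The wrist view shows the saloon at (246,143), the lorry at (285,257) and the punches at (341,126) and (379,223), all clear of their neighbours.

```bash
cat > meas.py <<'E'
from h import *
OBJ=dict(saloon=("orange",(.467,-.15),.01),lorry=("lorry",(.463,-.291),.014),pA=("dark",(.569,-.167),.006),pB=("dark",(.585,-.291),.006))
def find(im,C,n,r=30):
    k,p,z=OBJ[n];u,v=proj(C,(*p,z))[0].astype(int)
    b=blobs(im,k,(max(u-r,0),max(v-r,0),u+r,v+r))
    return b[0] if b else None
E
python3 - <<'E'
from meas import *
import pickle
im=cv2.imread("pics/w1.png")[:,:,::-1];s=pickle.load(open("pics/w1.pkl","rb"));C=cam("wrist",s)
t=cv2.imread("pics/top0.png")[:,:,::-1];Ct=cam("top")
for n in OBJ:
    a=find(im,C,n,38);b=find(t,Ct,n,22)
    X,e=tri(C,a[1],Ct,b[1]);print(n,a[0],a[1].round(),rect(C,a[2],OBJ[n][2]),"tri",X.round(4),round(e,4))
E
```

```text
Traceback (most recent call last):
TypeError: 'NoneType' object is not subscriptable
```

```bash
sed -i 's/u,v=proj/u,v=proj/; s/(V<85)/(V<95)\&(S<110)/' h.py; python3 - <<'E'
from meas import *
import pickle
im=cv2.imread("pics/w1.png")[:,:,::-1];s=pickle.load(open("pics/w1.pkl","rb"));C=cam("wrist",s)
t=cv2.imread("pics/top0.png")[:,:,::-1];Ct=cam("top")
for p in((341,126),(379,223),(246,150)): print(im[p[1],p[0]],cv2.cvtColor(im,cv2.COLOR_RGB2HSV)[p[1],p[0]])
for n in OBJ:
    a=find(im,C,n,38);b=find(t,Ct,n,22)
    if a is None or b is None: print(n,a is None,b is None);continue
    X,e=tri(C,a[1],Ct,b[1]);print(n,a[0],a[1].round(),rect(C,a[2],OBJ[n][2]),"tri",X.round(4),round(e,4))
E
```

```text
[76 76 76] [ 0  0 76]
[79 76 78] [160  10  79]
[197 117  73] [ 11 161 197]
saloon True False
lorry 270.0 [274. 255.] [ 453.4 -286.8   45.3   25.9  -42.2] tri [ 0.4568 -0.2797  0.0346] 0.0112
pA 395.5 [340. 127.] [ 570.3 -167.7   61.2    9.4   53.4] tri [ 5.714e-01 -1.684e-01  1.000e-04] 0.0022
pB 265.5 [382. 222.] [ 585.7 -290.4   61.9    8.1  -32.7] tri [ 0.5878 -0.2941 -0.0012] 0.0003
```

```bash
sed -i 's/(S>170)&(V>110)/(S>125)\&(V>60)/; s/(H>100)&(H<130)&(S>100)/(H>100)\&(H<130)\&(S>70)/; s/np.ones((3,3))/np.ones((7,7))/; s/(S>140)&(V>110))|/(S>115)\&(V>90))|/' h.py; python3 - <<'E'
from meas import *
import pickle
im=cv2.imread("pics/w1.png")[:,:,::-1];s=pickle.load(open("pics/w1.pkl","rb"));C=cam("wrist",s)
t=cv2.imread("pics/top0.png")[:,:,::-1];Ct=cam("top")
for n in OBJ:
    a=find(im,C,n,38);b=find(t,Ct,n,22)
    X,e=tri(C,a[1],Ct,b[1]);print(n,a[0],a[1].round(),rect(C,a[2],OBJ[n][2]),rect(Ct,b[2],OBJ[n][2]),"tri",X.round(4),round(e,4))
for A in blobs(t,"grey",(95,165,320,270),800)[:3]: print(rect(Ct,A[2],.012))
E
```

```text
saloon 1422.5 [246. 143.] [ 467.5 -148.3   63.2   29.1  -67.8] [ 467.3 -149.5   63.3   29.7  -68.4] tri [ 0.4673 -0.1485  0.0086] 0.0014
lorry 1272.5 [284. 258.] [ 462.8 -291.3   69.6   34.1  -40.3] [ 463.6 -292.5   69.2   28.3  -41.5] tri [ 0.4625 -0.2908  0.0153] 0.0003
pA 395.5 [340. 127.] [ 570.3 -167.7   61.2    9.4   53.4] [ 569.  -168.2   61.4   10.7   52.3] tri [ 5.714e-01 -1.684e-01  1.000e-04] 0.0022
pB 277.5 [380. 222.] [ 583.6 -289.    67.     8.1  -32.7] [ 582.2 -291.1   69.     9.5  -31.8] tri [ 0.5873 -0.2938 -0.0015] 0.0016
[518.1 364.5 174.3 131.8  -0.7]
[531.6 194.6 174.2 132.1   8.6]
[529.4  15.7 172.7 131.   -0.7]
```

Emit:
drive_tool([
  [-0.029,0.0815,-0.197,0,0,0.116,0.65],
  [-0.029,0.0815,-0.197,0,0,0.116,0.65],
  [-0.029,0.0815,-0.197,0,0,0.116,0.65],
  [-0.029,0.0815,-0.197,0,0,0.116,0.65],
  [-0.029,0.0815,-0.197,0,0,0.116,0.65],
  [-0.029,0.0815,-0.197,0,0,0.116,0.65],
])

```text
time: 2.9
position: [0.4669, -0.1472, 0.1003]
ee_rot: [0.56, 0.829, 0.0, 0.0]
contact_force: [0.0, -0.7, 0.2]
grip_width: 0.648
grasp_force: 0.0
```

```bash
cat > look.py <<'E'
import sys,pickle
from meas import *
tag=sys.argv[1]
s=get_state();im=get_image("wrist");cv2.imwrite(f"pics/{tag}.png",im[:,:,::-1]);pickle.dump(s,open(f"pics/{tag}.pkl","wb"))
C=cam("wrist",s);R=Ro.from_quat(s["ee_rot"]).as_matrix()
print("pos",s["position"].round(4),"close yaw",np.degrees(np.arctan2(R[1,1],R[0,1])).round(1),"tilt",R[:,2].round(3))
im0=cv2.imread("pics/w1.png")[:,:,::-1];C0=cam("wrist",pickle.load(open("pics/w1.pkl","rb")))
for n in sys.argv[2:]:
    a=find(im,C,n,90)
    if a is None: print(n,None);continue
    b=find(im0,C0,n,38);X,e=tri(C,a[1],C0,b[1])
    print(n,a[0],a[1].round(),rect(C,a[2],OBJ[n][2]),"tri",X.round(4),round(e,4))
E
python3 look.py w2 saloon
```

```text
pos [ 0.4669 -0.1472  0.1003] close yaw 21.9 tilt [ 0.  0. -1.]
saloon 2526.0 [274. 213.] [ 467.7 -148.7   63.    28.6  -68.1] tri [ 0.4676 -0.149   0.0064] 0.0003
```

View pics/w2.png

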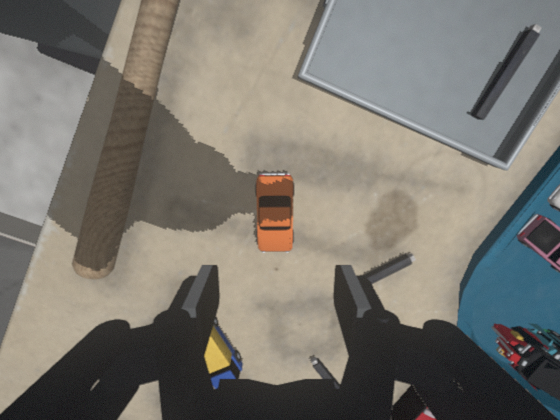

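The saloon (274,213) sits centred between the fingers, whose tips are at row 265. I'll descend and grip.

Emit:
drive_tool([
  [0.001,-0.003,-0.08,0,0,0,0.65],
  [0.001,-0.003,-0.11,0,0,0,0.65],
  [0.001,-0.003,-0.137,0,0,0,0.65],
  [0.001,-0.003,-0.137,0,0,0,0.65],
  [0.001,-0.003,-0.137,0,0,0,0.65],
])

```text
time: 3.58
position: [0.4678, -0.1502, 0.0184]
ee_rot: [0.559, 0.829, 0.0, 0.0]
contact_force: [0.1, -0.1, -0.1]
grip_width: 0.649
grasp_force: 0.0
```

Emit:
drive_tool([
  [0,0,0,0,0,0,0.2],
  [0,0,0,0,0,0,0.2],
  [0,0,0,0,0,0,0.2],
  [0,0,0,0,0,0,0.2],
  [0,0,0,0,0,0,0.2],
  [0,0,0,0,0,0,0.2],
], squeeze=40)

```text
time: 4.32
position: [0.4674, -0.15, 0.0178]
ee_rot: [0.559, 0.829, -0.0, -0.0]
contact_force: [0.2, 0.0, 0.4]
grip_width: 0.2
grasp_force: 0.0
```

```bash
python3 look.py w3
```

```text
pos [ 0.4674 -0.15    0.0178] close yaw 22.1 tilt [-0.  0. -1.]
```

View pics/w3.png

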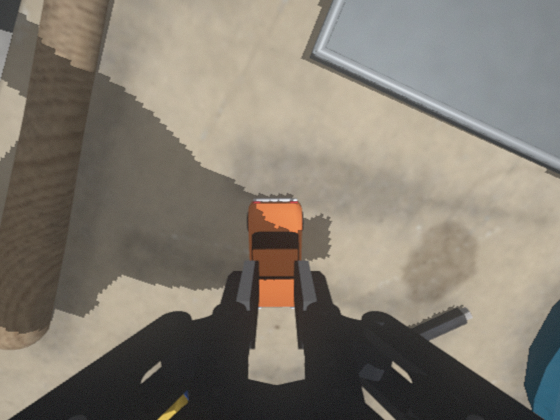

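The pads stand just beside the car, at roughly cols 255 and 305, so the opening scale isn't linear. I'll close further.

Emit:
drive_tool([
  [0,0,0,0,0,0,0],
  [0,0,0,0,0,0,0],
  [0,0,0,0,0,0,0],
  [0,0,0,0,0,0,0],
  [0,0,0,0,0,0,0],
], squeeze=40)

```text
time: 5.0
position: [0.4674, -0.15, 0.0179]
ee_rot: [0.559, 0.829, -0.0, -0.0]
contact_force: [-0.4, -0.7, 0.1]
grip_width: -0.0
grasp_force: 0.0
```

```bash
python3 look.py w4 saloon
```

```text
pos [ 0.4674 -0.15    0.0179] close yaw 22.1 tilt [-0.  0. -1.]
saloon 3116.0 [275. 233.] [ 463.4 -138.2   40.5   29.   -68. ] tri [ 0.4655 -0.1498 -0.0233] 0.0044
```

View pics/w4.png

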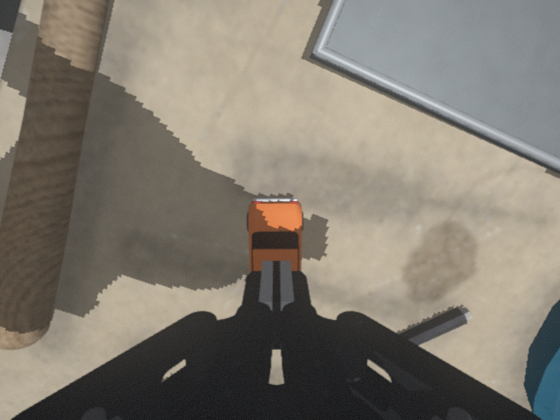

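The shut pads hide the car's middle and no force reads, so the tips must still be above its roof. I'll open and go down slowly, watching the force.

Emit:
drive_tool([
  [0,0,0,0,0,0,0.7],
  [0,0,0,0,0,0,0.7],
  [0,0,0,0,0,0,0.7],
  [0,0,0,0,0,0,0.7],
  [0,0,0,0,0,0,0.7],
  [0,0,-0.005,0,0,0,0.7],
  [0,0,-0.01,0,0,0,0.7],
  [0,0,-0.01,0,0,0,0.7],
])

```text
time: 6.05
position: [0.4671, -0.1499, 0.0115]
ee_rot: [0.559, 0.829, -0.0, -0.0]
contact_force: [0.5, 0.3, 0.6]
grip_width: 0.7
grasp_force: 0.0
```

Emit:
drive_tool([
  [0,0,-0.003,0,0,0,0.7],
  [0,0,-0.005,0,0,0,0.7],
  [0,0,-0.005,0,0,0,0.7],
])

```text
time: 6.42
position: [0.4674, -0.15, 0.0088]
ee_rot: [0.559, 0.829, -0.0, -0.0]
contact_force: [1.0, -0.2, -0.1]
grip_width: 0.699
grasp_force: 0.0
```

```bash
python3 look.py w5 saloon
```

```text
pos [ 0.4674 -0.15    0.0088] close yaw 22.1 tilt [-0.  0. -1.]
saloon 5679.5 [275. 260.] [ 467.8 -148.5   63.1   28.9  -68. ] tri [ 0.4675 -0.149   0.005 ] 0.0005
```

View pics/w5.png

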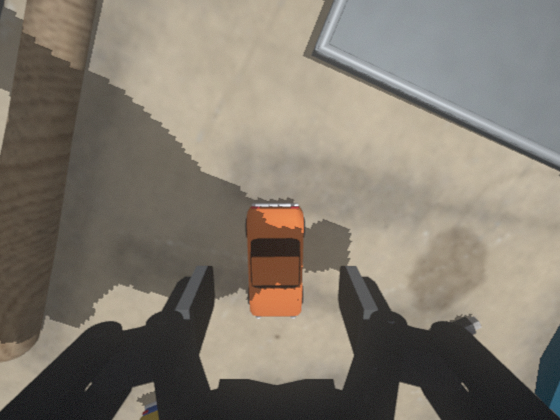

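Emit:
drive_tool([
  [0,0,-0.003,0,0,0,0.7],
  [0,0,-0.005,0,0,0,0.7],
  [0,0,-0.005,0,0,0,0.7],
])

```text
time: 6.85
position: [0.4673, -0.15, 0.0057]
ee_rot: [0.559, 0.829, -0.0, -0.0]
contact_force: [-0.1, -1.1, 0.7]
grip_width: 0.698
grasp_force: 0.0
```

Emit:
drive_tool([
  [0,0,-0.003,0,0,0,0.7],
  [0,0,-0.005,0,0,0,0.7],
  [0,0,-0.005,0,0,0,0.7],
])

```text
time: 7.22
position: [0.4673, -0.15, 0.0027]
ee_rot: [0.559, 0.829, -0.0, -0.0]
contact_force: [-1.1, 0.3, -0.4]
grip_width: 0.699
grasp_force: 0.0
```

Emit:
drive_tool([
  [0,0,0,0,0,0,0.1],
  [0,0,0,0,0,0,0.1],
  [0,0,0,0,0,0,0.1],
  [0,0,0,0,0,0,0.1],
  [0,0,0,0,0,0,0.1],
  [0,0,0,0,0,0,0.1],
  [0,0,0,0,0,0,0.1],
], squeeze=30)

```text
time: 8.1
position: [0.4675, -0.1501, 0.0031]
ee_rot: [0.559, 0.829, -0.0, 0.0]
contact_force: [-0.6, 1.1, 6.1]
grip_width: 0.345
grasp_force: 29.8
```

Emit:
drive_tool([
  [0,0,0.01,0,0,0,0.1],
  [0,0,0.02,0,0,0,0.1],
  [0,0,0.025,0,0,0,0.1],
  [0,0,0.025,0,0,0,0.1],
  [0,0,0.025,0,0,0,0.1],
], squeeze=40)

```text
time: 8.72
position: [0.4674, -0.15, 0.0178]
ee_rot: [0.559, 0.829, -0.0, -0.0]
contact_force: [-1.0, 0.1, -0.6]
grip_width: 0.338
grasp_force: 39.5
```

```bash
python3 look.py w6 saloon
```

```text
pos [ 0.4674 -0.15    0.0178] close yaw 22.1 tilt [-0.  0. -1.]
saloon 6033.0 [276. 265.] [ 471.1 -155.8   70.1   31.6  -68.1] tri [ 0.4687 -0.1485  0.0192] 0.0011
```

View pics/w6.png

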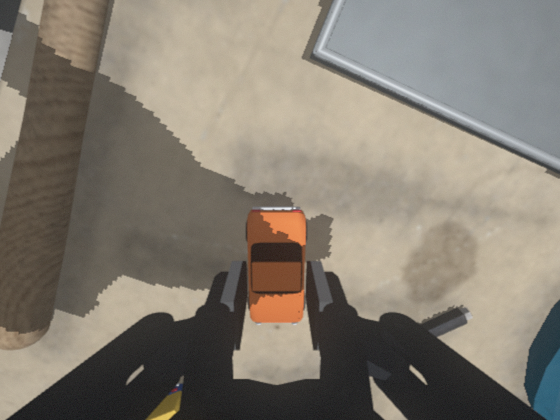

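The car is held and has risen with the tool (276,265). The grasp had TCP z 0.003 with the underside on the table, so I'll use that offset for placing. Now to tray_2.

Emit:
drive_tool([
  [0,0,0.07,0,0,0,0.1],
  [0,0.03,0.137,0,0,0.0,0.1],
  [0.01,0.12,0.137,0,0,0.03,0.1],
  [0.01,0.22,0.137,0,0,0.06,0.1],
  [0.02,0.32,0.137,0,0,0.09,0.1],
  [0.02,0.42,0.137,0,0,0.11,0.1],
  [0.025,0.51,0.137,0,0,0.13,0.1],
  [0.03,0.6,0.137,0,0,0.15,0.1],
])

```text
time: 9.78
position: [0.4851, 0.2118, 0.0999]
ee_rot: [0.119, 0.993, -0.0, -0.0]
contact_force: [0.5, -0.3, -0.6]
grip_width: 0.338
grasp_force: 39.8
```

Emit:
drive_tool([
  [0.002,0.09,0,0,0,0.02,0.1],
  [0.004,0.17,0,0,0,0.0367,0.1],
  [0.004,0.23,0,0,0,0.0367,0.1],
  [0.004,0.257,0,0,0,0.0367,0.1],
  [0.004,0.257,0,0,0,0.0367,0.1],
  [0.004,0.257,0,0,0,0.0367,0.1],
])

```text
time: 10.52
position: [0.4875, 0.3627, 0.0998]
ee_rot: [0.007, 1.0, -0.001, -0.0]
contact_force: [-0.0, -1.3, -0.0]
grip_width: 0.342
grasp_force: 39.8
```

```bash
python3 look.py w7
```

```text
pos [0.4875 0.3627 0.0998] close yaw 89.2 tilt [-0.001 -0.001 -1.   ]
```

View pics/w7.png

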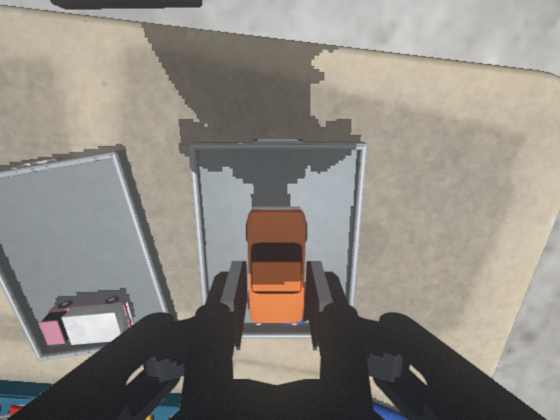

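The car hangs over tray_2: its -x rim is at row 145, the sides at cols 192 and 366, and the kept blue saloon is at the bottom, near (300,325). I'll check the tray position from these.

```bash
python3 - <<'E'
from h import *
import pickle
C=cam("wrist",pickle.load(open("pics/w7.pkl","rb")))
print(onz(C,[(192,145),(366,145),(206,335),(345,335)],.017).round(4))
b=blobs(cv2.imread("pics/top0.png")[:,:,::-1],"lorry",(100,185,160,215))
print(rect(cam("top"),b[0][2],.015))
E
```

```text
[[0.4349 0.3034 0.017 ]
 [0.4367 0.429  0.017 ]
 [0.6    0.2999 0.017 ]
 [0.6017 0.4223 0.017 ]]
[571.1 373.   67.6  29.6 -89.6]
```

Emit:
drive_tool([
  [0,0.001,-0.06,0,0,0,0.1],
  [0,0.001,-0.11,0,0,0,0.1],
  [0,0.001,-0.135,0,0,0,0.1],
  [0,0.001,-0.145,0,0,0,0.1],
  [0,0.001,-0.151,0,0,0,0.1],
  [0,0.001,-0.153,0,0,0,0.1],
  [0,0.001,-0.153,0,0,0,0.1],
])

```text
time: 11.45
position: [0.4882, 0.365, 0.0089]
ee_rot: [0.006, 1.0, 0.0, 0.0]
contact_force: [-0.3, -0.5, -0.5]
grip_width: 0.337
grasp_force: 39.8
```

Emit:
drive_tool([
  [0,0,-0.001,0,0,0,0.1],
  [0,0,-0.002,0,0,0,0.1],
  [0,0,-0.002,0,0,0,0.1],
])

```text
time: 11.82
position: [0.4879, 0.3649, 0.0072]
ee_rot: [0.006, 1.0, 0.0, 0.0]
contact_force: [-0.1, 0.4, 0.7]
grip_width: 0.341
grasp_force: 39.9
```

Emit:
drive_tool([
  [0,0,-0.001,0,0,0,0.38],
  [0,0,-0.001,0,0,0,0.5],
  [0,0,-0.001,0,0,0,0.6],
  [0,0,-0.001,0,0,0,0.6],
  [0,0,0.03,0,0,0,0.6],
  [0,0,0.1,0,0,0,0.6],
  [0,0,0.18,0,0,0,0.6],
  [0,0,0.18,0,0,0,0.6],
])

```text
time: 12.82
position: [0.4911, 0.3667, 0.1206]
ee_rot: [0.006, 1.0, 0.002, 0.004]
contact_force: [-0.4, 0.3, 0.3]
grip_width: 0.597
grasp_force: 0.0
```

```bash
python3 - <<'E'
from h import *
s=get_state();print(s["position"].round(4),s["ee_rot"].round(3),s["grip_width"])
b=blobs(get_image("wrist"),"orange",None,500);C=cam("wrist",s)
for x in b[:2]: print(x[0],x[1],rect(C,x[2],.014))
E
```

```text
[0.4911 0.3667 0.1206] [0.006 1.    0.002 0.004] 0.5965409748958971
2291.0 [272.84555507 197.82824094] [487.8 365.2  62.9  28.3  -1.2]
```

Saloon placed at (0.488,0.365), flat in tray_2. Now the lorry.

Emit:
drive_tool([
  [-0.005,-0.1,0,0,0,-0.01,0.8],
  [-0.01,-0.2,0,0,0,-0.02,0.8],
  [-0.015,-0.3,0,0,0,-0.03,0.8],
  [-0.02,-0.4,0,0,0,-0.04,0.8],
  [-0.025,-0.5,0,0,0,-0.05,0.8],
  [-0.03,-0.6,0,0,0,-0.06,0.8],
  [-0.03,-0.7,0,0,0,-0.07,0.8],
  [-0.035,-0.8,0,0,0,-0.08,0.8],
])

```text
time: 13.88
position: [0.4659, -0.1169, 0.1145]
ee_rot: [0.256, 0.967, 0.0, -0.001]
contact_force: [1.2, -0.5, 0.6]
grip_width: 0.806
grasp_force: 0.0
```

Emit:
drive_tool([
  [-0.004,-0.1,0,0,0,-0.02,0.8],
  [-0.007,-0.2,0,0,0,-0.032,0.8],
  [-0.007,-0.293,0,0,0,-0.032,0.8],
  [-0.007,-0.293,0,0,0,-0.032,0.8],
  [-0.007,-0.293,0,0,0,-0.032,0.8],
])

```text
time: 14.5
position: [0.4615, -0.2901, 0.1141]
ee_rot: [0.351, 0.936, 0.001, -0.001]
contact_force: [0.3, 0.4, -0.0]
grip_width: 0.799
grasp_force: 0.0
```

```bash
python3 look.py w8 lorry pB
```

```text
pos [ 0.4615 -0.2901  0.1141] close yaw 48.9 tilt [-0.002  0.002 -1.   ]
lorry 2605.5 [276. 208.] [ 463.9 -290.8   73.7   27.6  -41.4] tri [ 0.4622 -0.2894  0.0188] 0.0028
pB 8166.5 [394. 342.] [ 639.9 -282.   149.3  104.6  -37.3] tri [ 0.5753 -0.2704  0.0739] 0.0189
```

View pics/w8.png

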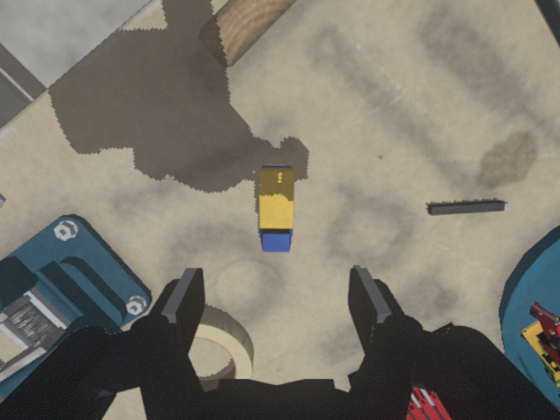

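The lorry (276,208) is centred and aligned. The tape roll (215,345) and vise (100,290) are clear of the fingers.

Emit:
drive_tool([
  [0.002,-0.001,-0.06,0,0,0,0.65],
  [0.002,-0.001,-0.12,0,0,0,0.65],
  [0.002,-0.001,-0.16,0,0,0,0.65],
  [0.002,-0.001,-0.18,0,0,0,0.65],
  [0.002,-0.001,-0.18,0,0,0,0.65],
  [0.002,-0.001,-0.18,0,0,0,0.65],
])

```text
time: 15.3
position: [0.4645, -0.2917, 0.008]
ee_rot: [0.35, 0.937, -0.0, 0.001]
contact_force: [-0.1, -0.9, -0.1]
grip_width: 0.651
grasp_force: 0.0
```

Emit:
drive_tool([
  [0,0,0,0,0,0,0.1],
  [0,0,0,0,0,0,0.1],
  [0,0,0,0,0,0,0.1],
  [0,0,0,0,0,0,0.1],
  [0,0,0,0,0,0,0.1],
  [0,0,0,0,0,0,0.1],
  [0,0,0,0,0,0,0.1],
], squeeze=40)

```text
time: 16.18
position: [0.4644, -0.2921, 0.0081]
ee_rot: [0.351, 0.936, -0.0, 0.001]
contact_force: [0.2, 2.4, 5.4]
grip_width: 0.316
grasp_force: 39.4
```

Emit:
drive_tool([
  [0,0,0.03,0,0,0,0.1],
  [0,0,0.1,0,0,0,0.1],
  [0,0.04,0.153,0,0,0,0.1],
  [0.01,0.13,0.153,0,0,0.02,0.1],
  [0.02,0.23,0.153,0,0,0.04,0.1],
  [0.03,0.33,0.153,0,0,0.06,0.1],
  [0.035,0.42,0.153,0,0,0.08,0.1],
  [0.04,0.5,0.153,0,0,0.1,0.1],
])

```text
time: 17.18
position: [0.4879, 0.0102, 0.0994]
ee_rot: [0.042, 0.999, -0.0, 0.001]
contact_force: [1.1, -0.2, -0.8]
grip_width: 0.319
grasp_force: 39.7
```

Emit:
drive_tool([
  [0.01,0.09,0,0,0,0.02,0.1],
  [0.018,0.18,0,0,0,0.038,0.1],
  [0.022,0.25,0,0,0,0.038,0.1],
  [0.023,0.303,0,0,0,0.038,0.1],
  [0.023,0.303,0,0,0,0.038,0.1],
  [0.023,0.303,0,0,0,0.038,0.1],
])

```text
time: 17.92
position: [0.5014, 0.1896, 0.099]
ee_rot: [-0.075, 0.997, -0.0, -0.0]
contact_force: [0.3, -0.1, -1.1]
grip_width: 0.316
grasp_force: 39.7
```

```bash
python3 look.py w9
```

```text
pos [0.5014 0.1896 0.099 ] close yaw 98.7 tilt [-0.    -0.001 -1.   ]
```

View pics/w9.png

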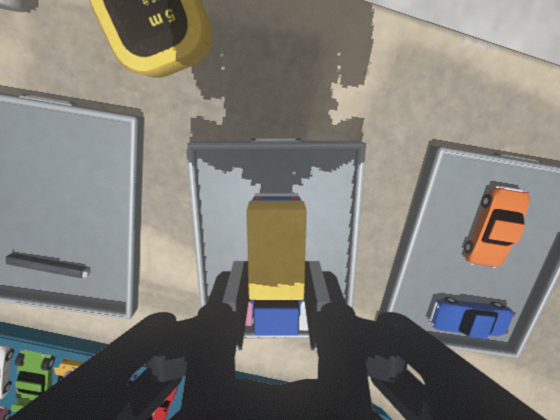

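The lorry hangs square over tray_1 (rim cols 190–364). The orange saloon (500,228) stands cleanly in tray_2 beside the blue one. Lowering.

Emit:
drive_tool([
  [0,0,-0.06,0,0,0,0.1],
  [0,0,-0.11,0,0,0,0.1],
  [0,0,-0.13,0,0,0,0.1],
  [0,0,-0.138,0,0,0,0.1],
  [0,0,-0.143,0,0,0,0.1],
  [0,0,-0.1445,0,0,0,0.1],
  [0,0,-0.1445,0,0,0,0.1],
])

```text
time: 18.85
position: [0.5021, 0.1903, 0.0127]
ee_rot: [-0.075, 0.997, 0.0, 0.001]
contact_force: [-0.8, 0.1, -0.2]
grip_width: 0.319
grasp_force: 39.7
```

Emit:
drive_tool([
  [0,0,-0.001,0,0,0,0.1],
  [0,0,-0.001,0,0,0,0.36],
  [0,0,-0.001,0,0,0,0.5],
  [0,0,-0.001,0,0,0,0.6],
  [0,0,-0.001,0,0,0,0.6],
  [0,0,0.03,0,0,0,0.6],
  [0,0,0.1,0,0,0,0.6],
  [0,0,0.17,0,0,0,0.6],
])

```text
time: 19.85
position: [0.5012, 0.19, 0.1149]
ee_rot: [-0.075, 0.997, -0.0, -0.001]
contact_force: [0.9, 0.6, 0.1]
grip_width: 0.603
grasp_force: 0.0
```

```bash
python3 - <<'E'
from h import *
s=get_state();print(s["position"].round(4),s["ee_rot"].round(3),s["grip_width"])
b=blobs(get_image("wrist"),"lorry",(180,100,370,290),500);C=cam("wrist",s)
for x in b[:2]: print(x[0],x[1],rect(C,x[2],.025))
E
```

```text
[0.5012 0.19   0.1149] [-0.075  0.997 -0.    -0.001] 0.6027983376834345
2730.5 [276.31618141 208.45315266] [502.1 190.9  71.   26.7   8.9]
```

Emit:
drive_tool([
  [0.02,-0.1,0,0,0,0.025,0.4],
  [0.04,-0.2,0,0,0,0.05,0.4],
  [0.06,-0.3,0,0,0,0.075,0.4],
  [0.08,-0.4,0,0,0,0.1,0.4],
  [0.1,-0.5,0,0,0,0.123,0.4],
  [0.115,-0.597,0,0,0,0.123,0.4],
  [0.115,-0.597,0,0,0,0.123,0.4],
  [0.115,-0.597,0,0,0,0.123,0.4],
])

```text
time: 20.9
position: [0.57, -0.1677, 0.1137]
ee_rot: [-0.445, 0.896, 0.001, -0.0]
contact_force: [-0.7, -0.6, -0.3]
grip_width: 0.402
grasp_force: 0.0
```

```bash
sed -i 's/find(im,C,n,90)/find(im,C,n,60)/' look.py; python3 look.py w10 pA; python3 -c "
from bench import *;print(get_state()['joint_positions'].round(2))"
```

```text
pos [ 0.57   -0.1677  0.1137] close yaw 142.8 tilt [-0.001  0.001 -1.   ]
pA 546.0 [275. 200.] [ 570.7 -169.6   61.5    7.4   52.9] tri [ 0.5701 -0.1697 -0.001 ] 0.0003
[-0.4   0.46  1.64  0.    1.05 -2.9 ]
```

View pics/w10.png

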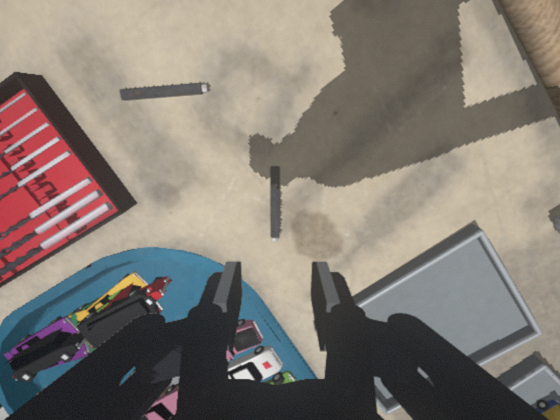

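The punch (275,200) is aligned between the fingers. The blue pan (200,300) is low and beyond the fingers. I'll go down in small steps, watching the force.

Emit:
drive_tool([
  [0.001,-0.003,-0.06,0,0,0,0.3],
  [0.001,-0.003,-0.12,0,0,0,0.3],
  [0.001,-0.003,-0.16,0,0,0,0.3],
  [0.001,-0.003,-0.175,0,0,0,0.3],
  [0.001,-0.003,-0.183,0,0,0,0.3],
  [0.001,-0.003,-0.187,0,0,0,0.3],
  [0.001,-0.003,-0.187,0,0,0,0.3],
])

```text
time: 21.82
position: [0.5717, -0.1699, 0.0026]
ee_rot: [-0.446, 0.895, -0.0, 0.0]
contact_force: [0.6, 0.2, -0.1]
grip_width: 0.299
grasp_force: 0.0
```

Emit:
drive_tool([
  [0,0,-0.003,0,0,0,0.25],
  [0,0,-0.005,0,0,0,0.25],
  [0,0,-0.005,0,0,0,0.25],
])

```text
time: 22.2
position: [0.5712, -0.1699, -0.001]
ee_rot: [-0.445, 0.895, -0.0, 0.0]
contact_force: [-0.2, 0.3, -0.3]
grip_width: 0.252
grasp_force: 0.0
```

Emit:
drive_tool([
  [0,0,0,0,0,0,0],
  [0,0,0,0,0,0,0],
  [0,0,0,0,0,0,0],
  [0,0,0,0,0,0,0],
  [0,0,0,0,0,0,0],
], squeeze=25)

```text
time: 22.82
position: [0.5712, -0.1698, -0.001]
ee_rot: [-0.446, 0.895, -0.0, 0.0]
contact_force: [-1.1, -0.8, 0.7]
grip_width: 0.003
grasp_force: 0.0
```

Emit:
drive_tool([
  [0,0,0,0,0,0,0.28],
  [0,0,0,0,0,0,0.28],
  [0,0,0,0,0,0,0.28],
  [0,0,-0.004,0,0,0,0.28],
  [0,0,-0.008,0,0,0,0.28],
  [0,0,-0.01,0,0,0,0.28],
  [0,0,-0.01,0,0,0,0.28],
])

```text
time: 23.7
position: [0.5711, -0.1698, -0.0072]
ee_rot: [-0.446, 0.895, 0.0, -0.0]
contact_force: [0.1, 0.6, 0.5]
grip_width: 0.28
grasp_force: 0.0
```

Emit:
drive_tool([
  [0,0,0,0,0,0,0],
  [0,0,0,0,0,0,0],
  [0,0,0,0,0,0,0],
  [0,0,0,0,0,0,0],
  [0,0,0,0,0,0,0],
], squeeze=25)

```text
time: 24.32
position: [0.5713, -0.1699, -0.007]
ee_rot: [-0.446, 0.895, -0.0, 0.0]
contact_force: [0.5, 0.2, 1.6]
grip_width: 0.074
grasp_force: 24.5
```

Emit:
drive_tool([
  [0,0,0,0,0,0,0.2],
  [0,0,0,0,0,0,0.2],
  [0,0,-0.002,0,0,0,0.2],
  [0,0,-0.004,0,0,0,0.2],
  [0,0,-0.004,0,0,0,0.2],
])

```text
time: 24.95
position: [0.5711, -0.1698, -0.0096]
ee_rot: [-0.446, 0.895, 0.0, -0.0]
contact_force: [-1.3, -0.9, -0.3]
grip_width: 0.198
grasp_force: 0.0
```

Emit:
drive_tool([
  [0,0,0,0,0,0,0],
  [0,0,0,0,0,0,0],
  [0,0,0,0,0,0,0],
  [0,0,0,0,0,0,0],
  [0,0,0,0,0,0,0],
], squeeze=40)

```text
time: 25.58
position: [0.5713, -0.1699, -0.0094]
ee_rot: [-0.446, 0.895, -0.0, 0.0]
contact_force: [-0.6, 0.2, 1.0]
grip_width: 0.071
grasp_force: 39.6
```

Emit:
drive_tool([
  [0,0,0.02,0,0,0,0],
  [0,0,0.08,0,0,0,0],
  [-0.01,0.03,0.149,0,0,-0.02,0],
  [-0.04,0.11,0.149,0,0,-0.05,0],
  [-0.07,0.2,0.149,0,0,-0.08,0],
  [-0.1,0.29,0.149,0,0,-0.11,0],
  [-0.119,0.357,0.149,0,0,-0.135,0],
  [-0.119,0.357,0.149,0,0,-0.1486,0],
])

```text
time: 26.58
position: [0.498, 0.0471, 0.0806]
ee_rot: [0.005, 1.0, 0.0, -0.0]
contact_force: [-0.0, -0.6, -0.3]
grip_width: 0.073
grasp_force: 39.5
```

Emit:
drive_tool([
  [0,0,0,0,0,0,0],
  [0,0,0,0,0,0,0],
])

```text
time: 26.82
position: [0.5003, 0.044, 0.0804]
ee_rot: [0.004, 1.0, -0.0, 0.0]
contact_force: [-0.2, -0.3, -0.5]
grip_width: 0.073
grasp_force: 39.5
```

```bash
python3 look.py w11
```

```text
pos [0.5003 0.044  0.0804] close yaw 89.5 tilt [ 0.001 -0.    -1.   ]
```

View pics/w11.png

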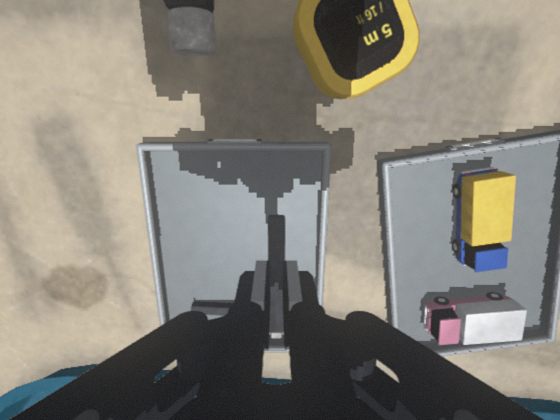

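The punch is held level over tray_3 (tip at (276,218)) and the kept punch is at (220,305). The lorry (487,220) stands cleanly in tray_1. Lowering.

Emit:
drive_tool([
  [0,-0.006,-0.05,0,0,0,0],
  [0,-0.006,-0.1,0,0,0,0],
  [0,-0.006,-0.125,0,0,0,0],
  [0,-0.006,-0.135,0,0,0,0],
  [0,-0.006,-0.139,0,0,0,0],
  [0,-0.006,-0.141,0,0,0,0],
  [0,-0.006,-0.141,0,0,0,0],
])

```text
time: 27.75
position: [0.5003, 0.0408, -0.0041]
ee_rot: [0.005, 1.0, -0.0, 0.001]
contact_force: [-0.3, 0.5, -0.3]
grip_width: 0.07
grasp_force: 39.5
```

Emit:
drive_tool([
  [0,0,-0.001,0,0,0,0],
  [0,0,-0.001,0,0,0,0],
])

```text
time: 28.0
position: [0.4999, 0.0408, -0.005]
ee_rot: [0.005, 1.0, -0.0, 0.0]
contact_force: [1.0, -0.3, -0.3]
grip_width: 0.076
grasp_force: 39.5
```

Release to a small opening, then rise.

Emit:
drive_tool([
  [0,0,-0.001,0,0,0,0],
  [0,0,-0.001,0,0,0,0.12],
  [0,0,-0.001,0,0,0,0.22],
  [0,0,-0.001,0,0,0,0.28],
  [0,0,-0.001,0,0,0,0.28],
  [0,0,0.03,0,0,0,0.28],
  [0,0,0.12,0,0,0,0.28],
  [0,0,0.2,0,0,0,0.28],
])

```text
time: 29.0
position: [0.4996, 0.0408, 0.116]
ee_rot: [0.005, 1.0, -0.0, -0.0]
contact_force: [1.0, 1.0, 0.2]
grip_width: 0.28
grasp_force: 0.0
```

```bash
python3 - <<'E'
from h import *
s=get_state();print(s["position"].round(4),s["ee_rot"].round(3),s["grip_width"],s["joint_positions"][[0,5]])
im=get_image("wrist");cv2.imwrite("pics/w12.png",im[:,:,::-1]);b=blobs(im,"dark",(180,120,370,255),150);C=cam("wrist",s)
for x in b[:3]: print(x[0],x[1],rect(C,x[2],.012))
E
```

```text
[0.4996 0.0408 0.116 ] [ 0.005  1.    -0.    -0.   ] 0.280132289735037 [-0.05640987 -1.61695015]
6309.0 [271.0794632  147.52253395] [454.7  43.1 114.3 105.4  40.7]
```

Emit:
drive_tool([
  [0.025,-0.1,0,0,0,-0.02,0.3],
  [0.05,-0.2,0,0,0,-0.04,0.3],
  [0.075,-0.3,0,0,0,-0.06,0.3],
  [0.1,-0.4,0,0,0,-0.08,0.3],
  [0.125,-0.5,0,0,0,-0.089,0.3],
  [0.141,-0.55,0,0,0,-0.089,0.3],
  [0.141,-0.55,0,0,0,-0.089,0.3],
  [0.141,-0.55,0,0,0,-0.089,0.3],
])

```text
time: 30.05
position: [0.5836, -0.2883, 0.1141]
ee_rot: [0.281, 0.96, 0.0, -0.001]
contact_force: [0.4, 0.0, -0.6]
grip_width: 0.302
grasp_force: 0.0
```

```bash
python3 look.py w13 pB; python3 - <<'E'
from h import *
import cv2
a=cv2.imread("pics/w12.png");b=cv2.imread("pics/w13.png")
cv2.imwrite("pics/c13.png",cv2.resize(np.hstack([a,b]),(800,300)))
E
```

```text
pos [ 0.5836 -0.2883  0.1141] close yaw 57.4 tilt [-0.001  0.001 -1.   ]
pB 654.0 [274. 196.] [ 582.5 -282.6   77.    19.4  -31.9] tri [ 0.5772 -0.2826  0.024 ] 0.0083
```

View pics/c13.png

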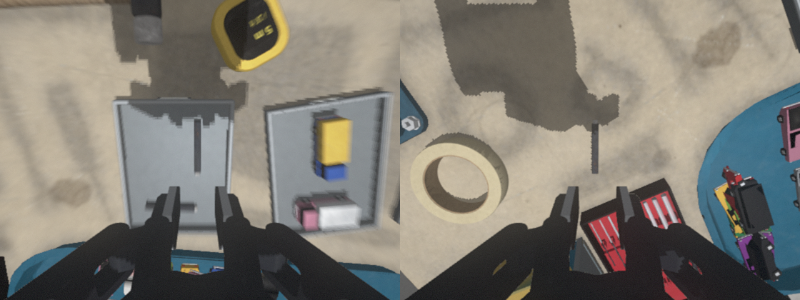

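The first crop shows punch A lying alone along tray_3, with the lorry fine in tray_1. The second shows punch B between the fingers at about (273,208) full scale, touching the gripper's shadow. I'll refine its sideways offset.

```bash
python3 - <<'E'
from h import *
import pickle
im=cv2.imread("pics/w13.png")[:,:,::-1];s=pickle.load(open("pics/w13.pkl","rb"));C=cam("wrist",s)
hv=cv2.cvtColor(im,cv2.COLOR_RGB2HSV)[150:255,240:320]
m=((hv[...,2]<95)&(hv[...,1]<60)).astype(np.uint8);m=cv2.morphologyEx(m,cv2.MORPH_OPEN,np.ones((3,3)))
cs=max(cv2.findContours(m,0,1)[0],key=cv2.contourArea)+np.array([240,150]);print(cv2.boundingRect(cs),rect(C,cs,.006))
E
```

```text
(268, 173, 10, 56) [ 580.3 -288.3   48.3    7.4  -33.2]
```

Emit:
drive_tool([
  [-0.001,-0.002,-0.06,0,0,0,0.28],
  [-0.001,-0.002,-0.12,0,0,0,0.28],
  [-0.001,-0.002,-0.17,0,0,0,0.28],
  [-0.001,-0.002,-0.19,0,0,0,0.28],
  [-0.001,-0.002,-0.2,0,0,0,0.28],
  [-0.001,-0.002,-0.205,0,0,0,0.28],
  [-0.001,-0.002,-0.205,0,0,0,0.28],
])

```text
time: 30.98
position: [0.5844, -0.2907, -0.0074]
ee_rot: [0.281, 0.96, -0.0, 0.001]
contact_force: [0.0, -0.2, 0.6]
grip_width: 0.28
grasp_force: 0.0
```

Emit:
drive_tool([
  [0,0,0,0,0,0,0],
  [0,0,0,0,0,0,0],
  [0,0,0,0,0,0,0],
  [0,0,0,0,0,0,0],
  [0,0,0,0,0,0,0],
], squeeze=40)

```text
time: 31.6
position: [0.5844, -0.2909, -0.0073]
ee_rot: [0.281, 0.96, -0.0, 0.001]
contact_force: [-1.4, 1.3, 5.9]
grip_width: 0.064
grasp_force: 39.5
```

Emit:
drive_tool([
  [0,0,0,0,0,0,0.2],
  [0,0,0,0,0,0,0.2],
  [0,0,-0.002,0,0,0,0.2],
  [0,0,-0.004,0,0,0,0.2],
  [0,0,-0.004,0,0,0,0.2],
])

```text
time: 32.22
position: [0.5836, -0.2903, -0.0109]
ee_rot: [0.281, 0.96, 0.0, -0.0]
contact_force: [1.0, -0.2, -0.3]
grip_width: 0.202
grasp_force: 0.0
```

Emit:
drive_tool([
  [0,0,0,0,0,0,0],
  [0,0,0,0,0,0,0],
  [0,0,0,0,0,0,0],
  [0,0,0,0,0,0,0],
  [0,0,0,0,0,0,0],
])

```text
time: 32.85
position: [0.5838, -0.2905, -0.0106]
ee_rot: [0.281, 0.96, -0.0, 0.0]
contact_force: [-0.3, -0.6, 0.5]
grip_width: 0.073
grasp_force: 39.7
```

Emit:
drive_tool([
  [0,0,0.02,0,0,0,0],
  [0,0,0.08,0,0,0,0],
  [-0.01,0.03,0.151,0,0,0.01,0],
  [-0.04,0.12,0.151,0,0,0.03,0],
  [-0.07,0.21,0.151,0,0,0.05,0],
  [-0.1,0.3,0.151,0,0,0.07,0],
  [-0.125,0.39,0.151,0,0,0.089,0],
  [-0.141,0.464,0.151,0,0,0.089,0],
])

```text
time: 33.85
position: [0.4983, -0.0102, 0.0808]
ee_rot: [0.004, 1.0, -0.0, 0.0]
contact_force: [0.3, 0.2, -0.1]
grip_width: 0.073
grasp_force: 39.7
```

Emit:
drive_tool([
  [0,0,0,0,0,0,0],
  [0,0,0,0,0,0,0],
  [0,0,0,0,0,0,0],
])

```text
time: 34.22
position: [0.5002, -0.0132, 0.0803]
ee_rot: [0.006, 1.0, -0.0, 0.001]
contact_force: [-0.3, 0.7, -0.3]
grip_width: 0.073
grasp_force: 39.7
```

```bash
python3 look.py w14
```

```text
pos [ 0.5002 -0.0132  0.0803] close yaw 89.3 tilt [ 0.001 -0.001 -1.   ]
```

View pics/w14.png

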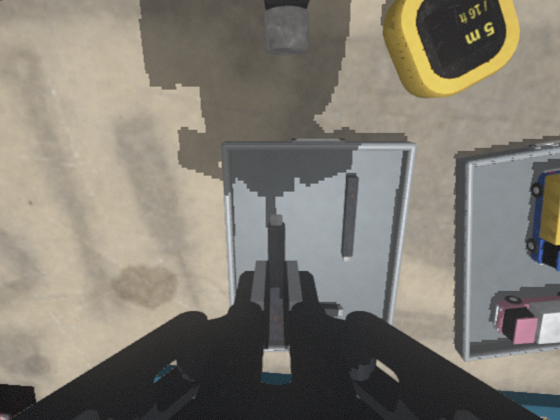

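Punch B is held over the left half of tray_3 (276,220). Punch A lies at (349,217) and the kept punch is near (320,308). Lowering.

Emit:
drive_tool([
  [0,0.005,-0.05,0,0,0,0],
  [0,0.005,-0.1,0,0,0,0],
  [0,0.005,-0.125,0,0,0,0],
  [0,0.005,-0.137,0,0,0,0],
  [0,0.005,-0.142,0,0,0,0],
  [0,0.005,-0.1435,0,0,0,0],
  [0,0.005,-0.1435,0,0,0,0],
])

```text
time: 35.15
position: [0.4997, -0.0091, -0.0056]
ee_rot: [0.005, 1.0, -0.0, 0.001]
contact_force: [0.7, -1.0, -0.6]
grip_width: 0.078
grasp_force: 39.7
```

Emit:
drive_tool([
  [0,0,-0.001,0,0,0,0],
  [0,0,-0.001,0,0,0,0],
])

```text
time: 35.4
position: [0.4994, -0.009, -0.0065]
ee_rot: [0.005, 1.0, -0.0, 0.0]
contact_force: [1.1, 0.6, -0.1]
grip_width: 0.075
grasp_force: 39.7
```

Release, rise, then back off toward the left so the top camera has a clear view.

Emit:
drive_tool([
  [0,0,0,0,0,0,0],
  [0,0,0,0,0,0,0.12],
  [0,0,0,0,0,0,0.22],
  [0,0,0,0,0,0,0.28],
  [0,0,0,0,0,0,0.28],
  [0,0,0.03,0,0,0,0.28],
  [0,0,0.12,0,0,0,0.28],
  [0,0,0.2,0,0,0,0.28],
])

```text
time: 36.4
position: [0.4989, -0.009, 0.1145]
ee_rot: [0.005, 1.0, -0.0, -0.0]
contact_force: [0.8, -0.3, -0.9]
grip_width: 0.277
grasp_force: 0.0
```

Emit:
drive_tool([
  [0,-0.1,0.1,0,0,0,0.28],
  [0,-0.2,0.15,0,0,0,0.28],
  [0,-0.3,0.15,0,0,0,0.28],
  [0,-0.4,0.15,0,0,0,0.28],
  [0,-0.5,0.15,0,0,0,0.28],
  [0,-0.5,0.15,0,0,0,0.28],
  [0,-0.5,0.15,0,0,0,0.28],
])

```text
time: 37.28
position: [0.4988, -0.3094, 0.2028]
ee_rot: [0.006, 1.0, 0.0, -0.0]
contact_force: [-0.1, 1.1, -0.4]
grip_width: 0.278
grasp_force: 0.0
```

```bash
python3 - <<'E'
from h import *
t=get_image("top");s=get_image("scene")
c=[cv2.resize(t[150:290,80:360],(560,280))[:,:,::-1],cv2.resize(s[140:245,150:360],(560,280))[:,:,::-1]]
cv2.imwrite("pics/fin.png",np.vstack(c))
C=cam("top");C2=cam("scene")
for k,r in(("orange",(95,180,165,270)),("lorry",(185,202,230,250)),("dark",(258,198,308,250)),("dark",(258,180,308,197)),("lorry",(100,185,160,212))):
    for b in blobs(t,k,r)[:3]: print(k,b[0],rect(C,b[2],.014))
E
```

```text
orange 303.0 [487.4 364.6  62.9  29.2  -2.1]
lorry 311.0 [502.  191.1  69.9  27.9   7.2]
dark 212.5 [526.8  44.   98.8  17.3 -41.4]
dark 211.5 [582.9  -8.4  88.9  29.7 -64.6]
lorry 311.0 [571.4 373.3  67.7  29.5 -89.3]
```

View pics/fin.png

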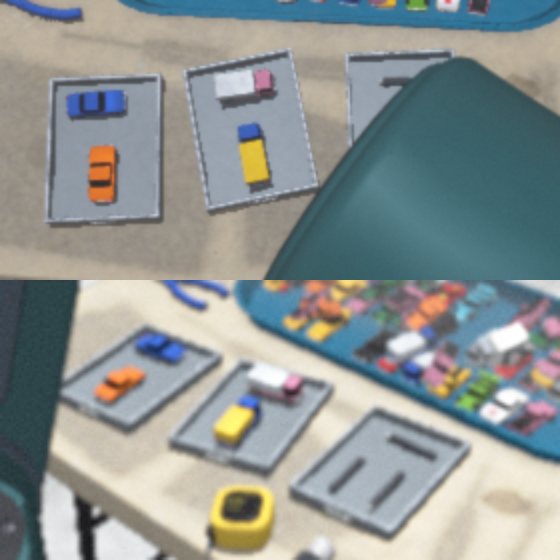

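In the final view both cars stand in their trays and all three punches lie flat and apart in tray_3. The kept things are unmoved and the gripper is clear. Handing in.

```bash
python3 -c "
from bench import *
print(sign_off())"
```

```text
the job is handed in; nothing more can be done
None
```

The job is handed in at about 37 s of the 88 s, and the last camera views show all four things flat in their own trays and the kept ones unmoved; no verdict came back, and I viewed 16 pictures, two over the limit of 14.

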